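# Hang the hook-on pen cup in the desk box

## Robot

A 6-joint arm with a two-finger parallel gripper is mounted at the origin on the work surface. World frame = base frame: x ahead of the robot, y to its left, z up, the work surface at z = 0. Lengths are in m, angles in rad, forces in N, time in s.
With the tool pointing down it reaches from about 0.3 to 0.875 m from the base axis. Payload 6.4 kg.
Tool frame: the origin (TCP) lies between the finger pads; the fingertips stand 19 mm ahead of it and the grasp point (between the pads) is the TCP (ctrl.tips_ahead is the z of the fingertips in the tool frame, in m); z points along the fingers, y is the line along which they close (so a half turn about z gives the same grasp; the last joint's range is limited). The gripper opens to 85 mm and grips with 20 to 120 N. Pads are 22 mm wide; open, the fingers measure 114 mm over their backs; the gripper's body (76 mm by 85 mm) begins 54 mm behind the grasp point. The pads swing forward as they close: fully open they stand 13 mm farther back than shut.
Start: joints at [-1.417, 0.181, 1.607, -0, 1.354, -0.206], TCP at [0.202, -0.538, 0.25] pointing down, gripper open.
Joint ranges: [-2.99, 2.99], [-0.89, 2.07], [0.3, 2.58], [-1.14, 4.28], [0, 2.63], [-3.12, 3.12]. Speed limits (rad/s): [2.57, 2.57, 3.01, 3.14, 3.14, 3.14].

## Interface

Orientations are given as a unit quaternion [w, x, y, z].
In Python, from bench import readout, vision, ctrl gives the robot as it stands.
- The arm moves only by the tool play_rows, never from a script. Its arguments are lists of equal length, an entry for each row: "xyz": the shift along the tool's x, y, z in mm, a list of three; "rot": the turn, a rotation vector about the tool's x, y, z in rad, a list of three; "grip": the opening, from 0 (shut) to 1 (fully open). In form: {"xyz": [[x, y, z], ...], "rot": [[rx, ry, rz], ...], "grip": [grip, ...]}. A call has exactly 10 rows; each row is the pose to reach, as a shift and turn from the pose commanded when the call began, along the tool's axes at that moment; what a row does not reach only later rows make up. A row lasts 1/8 s, in which the tool goes at most 62.5 mm and 10.7 degrees, less where a joint would pass 70% of its speed; a pose out of reach is approached as far as the arm can. A call with a gripper value outside its range is refused whole. The fingers move at their own pace and stop on an object; the grip force is fixed at half the most. Time passes only in rows, so rows that repeat a pose let the fingers close, or fill a call up. It gives the time, the measured TCP pose, the force, the opening and the grip force at its end, in the units of the state.
- readout.get_obs(): the state, without advancing time (a new reading comes with each control period).
- vision.camera(name): name is "scene" or "top" or "wrist"; returns a dict with "color" (480x640x3 uint8, red, green, blue), "depth" (480x640 float32, m along the optical axis (not along the pixel's ray), 0 where there is no reading), "camera_matrix" (3x3 intrinsics, pixels), "extrinsics" (4x4, takes a point from camera to world coordinates); the wrist camera has in their place "hand_eye" (4x4, takes a point from camera to tool coordinates, whose origin is the TCP and whose axes are the flange's). Camera axes: x right, y down, z forward; pixel columns grow to the right and rows downward; lengths in m; the calibration is good to about 2 mm. A picture is of the moment at which its call begins: read the wrist's pose just before it.
- ctrl.hand_in(): hands the job in; it is judged then, once.
The state is a dict: "time_s": time; "q": joint angles; "dq": joint speeds; "joint_efforts": joint torques, N m; "eef_pos": TCP position; "eef_rot": TCP orientation; "wrist_force": force on the tool from outside, world axes, zero at the start; "torque": the same for the moment, N m; "opening": opening from 0.0 (shut) to 1.0 (fully open); "grasp_force": force on a finger pad.
Only numpy, scipy, OpenCV 4.12 (cv2) and the standard library are available. Lean on these libraries where they do the work, as an engineer would, in place of code of your own. Each camera call takes 0.05 s, during which the arm holds its last target. There are 200 camera calls.

## Task

Hang the yellow pen cup inside the blue desk box by hooking its bent lip over the box's orange front wall: the cup inside the box, the lip fully down on the wall's top edge, the cup hanging upright, let go and still. Work gently, without forcing the cup against the box, and leave the mug, tape roll, ink jar and sketchbook where they are.

Things in the scene. Friction and masses are not known exactly. Their poses are not given: they have to be found in the camera images.
- pen_cup_center (a point): Yellow rigid open-topped pen cup, 44 mm (x) by 56 mm (y), 92 mm high, walls 3 mm, about 0.14 kg, upright on the desk at the start. This point is its centre, 46 mm above its underside; z up. A bent lip (see pen_cup_lip) is on its -x side. The plain +y and -y faces, 56 mm apart, are good to grip.
- pen_cup_lip (a point): Middle of the lip's underside, in its slot: 26.5 mm towards the cup's -x and 42 mm up from the cup's centre; cup's axes. The lip is 44 mm wide (y), leaves the cup's -x face at the top, sticks out 13 mm and turns down; its leg is 4 mm thick, leaves a 9 mm slot to the cup's face and ends 20 mm below this point. Hung properly, this point is 115 mm above the desk.
- box: Blue open desk box, fixed, 220 mm (x) by 190 mm (y); side and back walls 6 mm thick, 100 mm high; floor 6 mm thick. Origin at the centre of its underside, on the desk; z up. The back wall is at +x; the front, -x, looks roughly to the robot and is closed by an adjustable orange wall (see box_front).
- box_front (a point): Marks only the middle of the orange front wall's range, at its top edge's height: 70 mm to the box's -x, 115 mm up; box's axes. The wall is upright, square to x, 5 mm thick, 176 mm wide, top edge 115 mm high. It is set anew each time, anywhere up to 25 mm in x either way of this point: no pose tells where; see it or feel for it. It stands firm under pushes below 50 N.
- box_back (a point): Middle of the outside of the blue box's back wall, 110 mm along +x from the box's origin, 50 mm above the desk; box's axes.
- mug: White mug, loose, radius 39 mm, 90 mm high, handle at its +y; origin at the centre of its underside. Leave alone.
- tape: Grey roll of tape lying flat, loose, 80 mm across, 24 mm high; origin at the centre of its underside. Leave alone.
- ink: Green ink jar with black cap, loose, 56 mm across, 100 mm high; origin at the centre of its underside. Leave alone.
- sketchbook: Red sketchbook lying flat, loose, 140 (x) by 100 (y) by 22 mm; origin at the centre of its underside. Leave alone.
Not all that is in view belongs to the job. Of the things like the part that bears pen_cup_center, leave any that is red or turquoise; of the rest the larger one is meant.

How it is judged:
At the end, for the whole second after the job is handed in: The cup hangs by its lip on the orange front wall, cup inside the box: its centre 68 to 77 mm above the box's underside (73 when fully down), leaning less than 0.1 rad, its x axis within 0.12 rad of the box's with the lip to the front, inside the box's side walls, carried by the box, and still (z of pen_cup_center in the frame of box between 0.068 and 0.077 m and angle between pen_cup_center's own z axis and vertical below 0.1 rad and angle between the x axis of pen_cup_center and the x axis of box, either way round below 0.12 rad and x of box_back in the frame of pen_cup_center above 0.05 m and x of pen_cup_center in the frame of box between -0.085 and 0 m and y of pen_cup_center in the frame of box between -0.065 and 0.065 m and contact force between pen_cup and box above 0.3 N and linear speed of pen_cup below 0.02 m/s); the robot touches nothing.
It fails at once if the cup is forced or slammed against the box (over 40 N) (contact force between pen_cup and box above 40 N).
It fails at once if the mug is moved by more than 30 mm (distance of mug from where it was at the start of the episode above 0.03 m).
It fails at once if the tape is moved by more than 30 mm (distance of tape from where it was at the start of the episode above 0.03 m).
It fails at once if the ink is moved by more than 30 mm (distance of ink from where it was at the start of the episode above 0.03 m).
It fails at once if the sketchbook is moved by more than 30 mm (distance of sketchbook from where it was at the start of the episode above 0.03 m).
It also fails if it takes over 48 s, if anything falls off the work surface, if the arm or the gripper's body presses on something with over 40 N, if the wrist force passes 120 N, or if a joint passes its speed limit or range.

## Working session

There is one attempt and no reset: what is moved stays moved. The work goes in short steps, Python scripts to look and compute and a tool call to move; the robot and the scene stay as the last step left them, time stands still between calls to the robot, and variables do not carry over. Pictures are saved under pics/ and viewed, at most 10 in all, crops included, and the job is handed in when it is done.

Besides the shell and the picture viewer there is one more tool, called after "Call:" as name(argument=value, ...), one argument or row to a line, values as JSON. play_rows: Moves the arm, as the interface text tells. Its arguments: {"type":"object","properties":{"xyz":{"type":"array","items":{"type":"array","items":{"type":"number"}}},"rot":{"type":"array","items":{"type":"array","items":{"type":"number"}}},"grip":{"type":"array","items":{"type":"number"}}},"required":["xyz","rot","grip"]}

```bash
mkdir -p pics
cat > h.py <<'E'
import numpy as np, cv2
from bench import readout, vision, ctrl
from scipy.spatial.transform import Rotation as R
def tool():
    o=readout.get_obs(); q=o["eef_rot"]; T=np.eye(4)
    T[:3,:3]=R.from_quat([q[1],q[2],q[3],q[0]]).as_matrix(); T[:3,3]=o["eef_pos"]; return T
def cam(n):
    T=tool() if n=="wrist" else None
    c=vision.camera(n)
    E=T@c["hand_eye"] if n=="wrist" else c["extrinsics"]
    return c["color"],c["depth"],c["camera_matrix"],np.array(E)
def cloud(d,K,E):
    v,u=np.mgrid[:480,:640]
    P=np.stack([(u-K[0,2])/K[0,0]*d,(v-K[1,2])/K[1,1]*d,d],-1)
    return P@E[:3,:3].T+E[:3,3]
E
python3 - <<'E'
from h import *
for n in ("top","scene"):
    c,d,K,E=cam(n); np.savez("/tmp/%s.npz"%n,c=c,d=d,K=K,E=E)
    cv2.imwrite("pics/%s0.png"%n,c[:,:,::-1]); print(n,K[0],E.round(3).tolist(),(d>0).mean())
o=readout.get_obs();print(o)
E
```

```text
top [591.64616693   0.         320.78205934] [[-0.027, -0.99, 0.137, 0.387], [-0.999, 0.029, 0.014, -0.025], [-0.018, -0.137, -0.99, 1.516], [0.0, 0.0, 0.0, 1.0]] 0.9960546875
scene [516.30184447   0.         324.86010428] [[-0.173, 0.596, -0.784, 1.497], [0.985, 0.103, -0.14, 0.156], [-0.003, -0.797, -0.605, 0.791], [0.0, 0.0, 0.0, 1.0]] 0.996005859375
{'time_s': 0.1, 'q': array([-1.41725748e+00,  1.81451723e-01,  1.60788713e+00,  6.23647017e-06,
        1.35378308e+00, -2.06306324e-01]), 'dq': array([-0.0010363 , -0.00139001, -0.0033793 ,  0.00104237,  0.00018891,
        0.00064002]), 'joint_efforts': array([ 2.29186608e-04, -4.45876408e+01, -3.52237916e+01, -1.83516559e-04,
        4.12484194e-03,  3.86323268e-05]), 'eef_pos': array([ 0.20241871, -0.53771171,  0.24949275]), 'eef_rot': array([-7.64289340e-04,  9.83857383e-01,  1.78952693e-01,  2.32151340e-05]), 'wrist_force': array([ 0.61003016,  0.91187586, -1.20188034]), 'torque': array([0.06527171, 0.00405957, 0.02319855]), 'grasp_force': 0.0, 'opening': 1.0026534336764388}
```

View pics/top0.png

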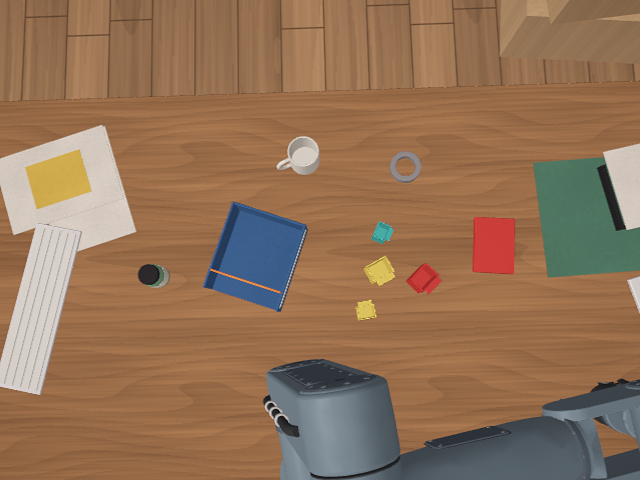

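View pics/scene0.png

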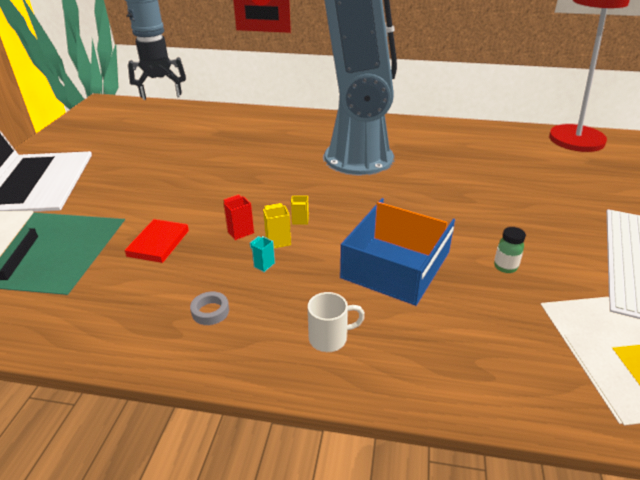

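The top view shows the larger yellow cup at (380,270), with the red one at (424,278), the small yellow one at (366,310) and the turquoise one at (382,232). The box is centred near (258,255), and its orange wall runs from (210,270) to (281,293). Next I'll measure these from depth.

Run:
```python
from h import *
z=np.load("/tmp/top.npz"); c,d,K,E=[z[k] for k in "cdKE"]; P=cloud(d,K,E)
hsv=cv2.cvtColor(c,cv2.COLOR_RGB2HSV); H,S,V=cv2.split(hsv)
v,u=np.mgrid[:480,:640]
def blob(name,m,zmin,zmax):
    p=P[m&(P[...,2]>zmin)&(P[...,2]<zmax)]
    r=cv2.minAreaRect((p[:,:2]*1000).astype(np.float32)); print(name,len(p),r,"zmax",np.percentile(p[:,2],[5,50,98]).round(3)); return p
near=lambda x,y,r:(np.hypot(u-x,v-y)<r)
yel=(H>20)&(H<35)&(S>100)
for n,x,y,r in(("cup",380,270,25),("small",366,310,18)):
    blob(n,yel&near(x,y,r),.01,.2); 
pt=blob("cup top",yel&near(380,270,25),.08,.2)
blob("red",((H<8)|(H>172))&(S>150)&near(424,278,25),.01,.2)
blob("turq",(H>80)&(H<100)&(S>100)&near(382,232,20),.01,.2)
o=blob("orange",(H>5)&(H<20)&(S>190)&near(245,281,48),.10,.13)
blue=(H>100)&(H<125)&(S>120)&near(256,256,75)
blob("box",blue,.085,.12)
img=cv2.resize(c[225:345,330:460],None,fx=4.5,fy=4.5,interpolation=cv2.INTER_CUBIC)
cv2.imwrite("pics/crop1.png",img[:,:,::-1])
```

```text
cup 331 ((481.2998962402344, -146.23162841796875), (56.19697189331055, 56.700870513916016), 27.36000633239746) zmax [0.017 0.089 0.098]
small 151 ((390.6947326660156, -107.13835906982422), (42.96165084838867, 43.052154541015625), 7.800000190734863) zmax [0.018 0.069 0.076]
cup top 208 ((481.4473571777344, -146.42117309570312), (56.301231384277344, 56.38768768310547), 27.862825393676758) zmax [0.087 0.092 0.098]
red 440 ((459.48583984375, -253.43231201171875), (57.17727279663086, 57.05438995361328), 43.881263732910156) zmax [0.019 0.084 0.098]
turq 185 ((579.768310546875, -157.6148681640625), (40.71569061279297, 42.229148864746094), 63.543907165527344) zmax [0.018 0.063 0.074]
orange 1 ((437.4611511230469, 96.11658477783203), (0.0, 0.0), 0.0) zmax [0.102 0.102 0.102]
box 663 ((527.977294921875, 156.10821533203125), (188.74948120117188, 217.0395050048828), 70.50392150878906) zmax [0.088 0.099 0.106]
```

View pics/crop1.png

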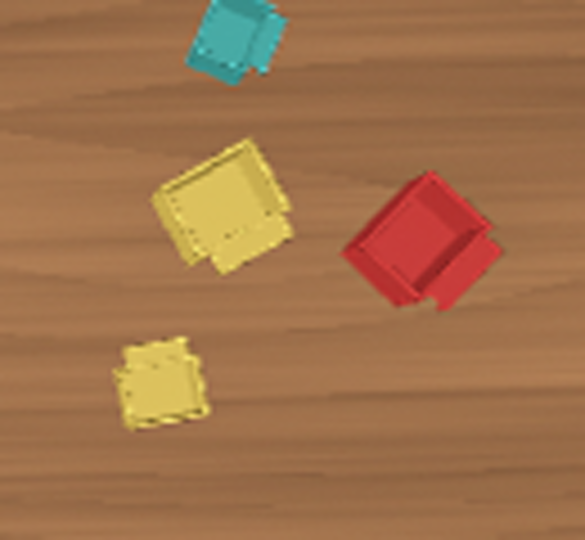

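```bash
cat >> h.py <<'E'
def goto(x,y,z,yaw):
    "shift mm / turn rad in tool axes to a tool-down pose with tool x at yaw"
    T=tool(); G=np.array([[np.cos(yaw),np.sin(yaw),0],[np.sin(yaw),-np.cos(yaw),0],[0,0,-1]]).T
    G=np.stack([[np.cos(yaw),np.sin(yaw),0],[np.sin(yaw),-np.cos(yaw),0],[0,0,-1]],1)
    print("xyz",(T[:3,:3].T@(np.array([x,y,z])-T[:3,3])*1000).round(1),"rot",R.from_matrix(T[:3,:3].T@G).as_rotvec().round(3))
E
python3 - <<'E'
from h import *
z=np.load("/tmp/top.npz"); c,d,K,E=[z[k] for k in "cdKE"]
H,S,V=cv2.split(cv2.cvtColor(c,cv2.COLOR_RGB2HSV)); v,u=np.mgrid[:480,:640]
m=(H<25)&(S>130)&(np.hypot(u-246,v-281)<40)&(V>130)
# keep pixels bounded by the box: near line
m&=np.abs(v-(270+(u-210)*23/71))<5
ys,xs=np.nonzero(m); 
r=np.stack([(xs-K[0,2])/K[0,0],(ys-K[1,2])/K[1,1],np.ones(len(xs))],1)@E[:3,:3].T
p=E[:3,3]+r*((.113-E[2,3])/r[:,2])[:,None]
print(len(xs),xs.min(),xs.max()); f=cv2.fitLine(p[:,:2].astype(np.float32),cv2.DIST_HUBER,0,.01,.01).ravel();print(f,np.degrees(np.arctan2(f[1],f[0])))
a=np.radians(-19.2);q=(p[:,:2]-[.528,.156])@np.array([[np.cos(a),-np.sin(a)],[np.sin(a),np.cos(a)]]);print(q.min(0),q.max(0),np.median(q[:,0]))
goto(.487,-.143,.25,np.radians(28))
E
```

```text
146 210 280
[0.33519837 0.94214755 0.46663368 0.17879419] 70.4154
[-0.06810898 -0.08810739] [-0.06277327  0.0886851 ] -0.06546890429502436
xyz [ 405.3 -269.2    0. ] rot [-0.001 -0.    -0.129]
```

Call:
play_rows(
  xyz=[
    [50,-34,0],
    [101,-67,0],
    [152,-101,0],
    [203,-135,0],
    [253,-168,0],
    [304,-202,0],
    [355,-236,0],
    [395,-262,0],
    [405,-269,0],
    [405,-269,0],
  ],
  rot=[
    [0,0,-0.02],
    [0,0,-0.04],
    [0,0,-0.06],
    [0,0,-0.08],
    [0,0,-0.1],
    [0,0,-0.12],
    [0,0,-0.129],
    [0,0,-0.129],
    [0,0,-0.129],
    [0,0,-0.129],
  ],
  grip=[1,1,1,1,1,1,1,1,1,1],
)

```text
time_s: 1.35
eef_pos: [0.4867, -0.1435, 0.2499]
eef_rot: [-0.0, 0.97, 0.243, -0.0]
wrist_force: [-0.2, -0.2, -0.2]
opening: 0.997
grasp_force: 0.0
```

Run:
```python
from h import *
c,d,K,E=cam("wrist"); cv2.imwrite("pics/w1.png",c[:,:,::-1]); np.savez("/tmp/w1.npz",c=c,d=d,K=K,E=E)
P=cloud(d,K,E); H,S,V=cv2.split(cv2.cvtColor(c,cv2.COLOR_RGB2HSV))
m=(H>20)&(H<35)&(S>100)&(P[...,2]>.085)&(P[...,2]<.11)&(d>0)
n,l,st,_=cv2.connectedComponentsWithStats(m.astype(np.uint8)); 
k=1+np.argmax(st[1:,4]); p=P[l==k]; print(st[k],cv2.minAreaRect((P[m][:,:2]*1000).astype(np.float32)),P[m][:,2].mean())
print(tool()[:3,3],E[:3,3])
```

```text
[ 283  194   79   78 2360] ((481.75445556640625, -149.0884246826172), (57.161376953125, 55.7701416015625), 27.384828567504883) 0.09188241663223264
[ 0.48636487 -0.14423007  0.2499679 ] [ 0.54670948 -0.11173347  0.37400124]
```

View pics/w1.png

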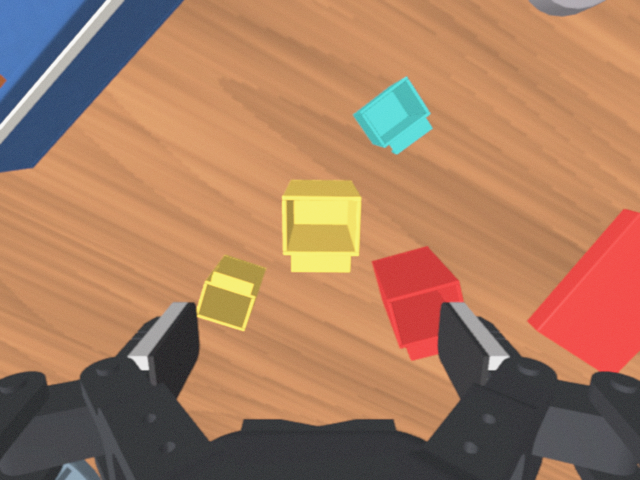

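The wrist view shows the cup centred at (322,225), lip towards the image bottom, square to the gripper. The fingers clear the red cup (right) and the small one (left), so I can go down.

```bash
python3 -c "
from h import *
goto(.4875,-.146,.065,np.radians(27.4))"
```

```text
xyz [  0.3   2.2 185. ] rot [-0.     0.001  0.011]
```

Call:
play_rows(
  xyz=[
    [0,2,40],
    [0,2,80],
    [0,2,115],
    [0,2,145],
    [0,2,170],
    [0,2,185],
    [0,2,185],
    [0,2,185],
    [0,2,185],
    [0,2,185],
  ],
  rot=[
    [0,0,0.01],
    [0,0,0.01],
    [0,0,0.01],
    [0,0,0.01],
    [0,0,0.01],
    [0,0,0.01],
    [0,0,0.01],
    [0,0,0.01],
    [0,0,0.01],
    [0,0,0.01],
  ],
  grip=[1,1,1,1,1,1,1,0.8,0.6,0.4],
)

```text
time_s: 2.65
eef_pos: [0.4886, -0.146, 0.0666]
eef_rot: [0.001, 0.971, 0.237, 0.001]
wrist_force: [-0.7, 0.1, 6.2]
opening: 0.653
grasp_force: 64.1
```

Call:
play_rows(
  xyz=[
    [0,0,0],
    [0,0,0],
    [0,0,0],
    [0,0,0],
    [0,0,0],
    [0,0,0],
    [0,0,0],
    [0,0,0],
    [0,0,0],
    [0,0,0],
  ],
  rot=[
    [0,0,0],
    [0,0,0],
    [0,0,0],
    [0,0,0],
    [0,0,0],
    [0,0,0],
    [0,0,0],
    [0,0,0],
    [0,0,0],
    [0,0,0],
  ],
  grip=[0.3,0.2,0.1,0,0,0,0,0,0,0],
)

```text
time_s: 3.9
eef_pos: [0.4887, -0.146, 0.0666]
eef_rot: [0.001, 0.971, 0.237, 0.001]
wrist_force: [-0.5, 1.3, 6.2]
opening: 0.649
grasp_force: 64.1
```

```bash
python3 -c "
from h import *
a=np.radians(-19.3);X=np.array([np.cos(a),np.sin(a)]);b=np.array([.528,.156])
t=b+X*-.13;print(t)
goto(t[0],t[1],.25,a)"
```

```text
[0.40530588 0.19896687]
xyz [  85.3 -344.2 -184. ] rot [ 0.002 -0.002  0.816]
```

Call:
play_rows(
  xyz=[
    [0,0,-10],
    [0,0,-25],
    [0,0,-50],
    [0,0,-80],
    [0,0,-115],
    [0,0,-150],
    [0,0,-175],
    [0,0,-185],
    [0,0,-185],
    [0,0,-185],
  ],
  rot=[
    [0,0,0],
    [0,0,0],
    [0,0,0],
    [0,0,0],
    [0,0,0],
    [0,0,0],
    [0,0,0],
    [0,0,0],
    [0,0,0],
    [0,0,0],
  ],
  grip=[0,0,0,0,0,0,0,0,0,0],
)

```text
time_s: 5.15
eef_pos: [0.4871, -0.1452, 0.249]
eef_rot: [-0.001, 0.971, 0.237, -0.001]
wrist_force: [-0.2, 0.1, -1.9]
opening: 0.644
grasp_force: 63.8
```

Call:
play_rows(
  xyz=[
    [5,-20,0],
    [14,-55,0],
    [24,-95,0],
    [34,-140,0],
    [46,-185,0],
    [57,-230,0],
    [68,-275,0],
    [76,-310,0],
    [82,-335,0],
    [85,-344,0],
  ],
  rot=[
    [0,0,0.05],
    [0,0,0.13],
    [0,0,0.23],
    [0,0,0.33],
    [0,0,0.43],
    [0,0,0.53],
    [0,0,0.63],
    [0,0,0.72],
    [0,0,0.79],
    [0,0,0.816],
  ],
  grip=[0,0,0,0,0,0,0,0,0,0],
)

```text
time_s: 6.4
eef_pos: [0.4034, 0.2001, 0.2489]
eef_rot: [0.0, 0.986, -0.167, -0.001]
wrist_force: [0.7, -0.3, -2.1]
opening: 0.646
grasp_force: 64.0
```

Run:
```python
from h import *
c,d,K,E=cam("wrist"); cv2.imwrite("pics/w2.png",c[:,:,::-1]); np.savez("/tmp/w2.npz",c=c,d=d,K=K,E=E,T=tool())
print(tool().round(4),E.round(3))
```

```text
[[ 9.436e-01 -3.310e-01 -2.700e-03  4.034e-01]
 [-3.310e-01 -9.436e-01  3.000e-04  2.005e-01]
 [-2.600e-03  6.000e-04 -1.000e+00  2.490e-01]
 [ 0.000e+00  0.000e+00  0.000e+00  1.000e+00]] [[-0.33  -0.909 -0.255  0.468]
 [-0.944  0.318  0.088  0.178]
 [ 0.001  0.269 -0.963  0.373]
 [ 0.     0.     0.     1.   ]]
```

View pics/w2.png

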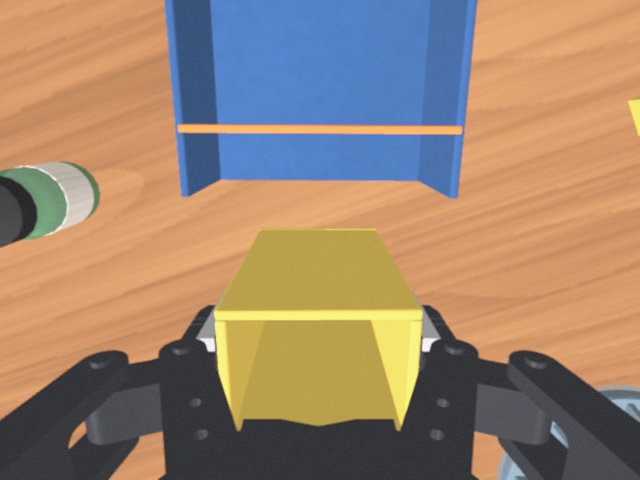

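The wrist view shows the orange wall edge-on from (180,128) to (461,131), with the held cup's +x rim at row ~311–318, columns 216–421. I'll compute both in tool axes.

```bash
cat >> h.py <<'E'
def onplane(px,K,E,z):
    px=np.atleast_2d(px).astype(float); r=np.c_[(px-[K[0,2],K[1,2]])/[K[0,0],K[1,1]],np.ones(len(px))]@E[:3,:3].T
    return E[:3,3]+r*((z-E[2,3])/r[:,2])[:,None]
def totool(p,T): return (p-T[:3,3])@T[:3,:3]
def wall(c,K,E,T):
    H,S,V=cv2.split(cv2.cvtColor(c,cv2.COLOR_RGB2HSV))
    m=(((H<20)&(S>150)&(V>180))*255).astype(np.uint8)
    n,l,st,_=cv2.connectedComponentsWithStats(m); k=1+np.argmax(np.where(st[1:,4]>300,st[1:,2]/st[1:,3],0))
    ys,xs=np.nonzero(l==k); print("wall px",st[k])
    q=totool(onplane(np.c_[xs,ys],K,E,.115),T)*1000
    f=cv2.fitLine(q[:,:2].astype(np.float32),cv2.DIST_HUBER,0,.01,.01).ravel()
    print("wall tool-mm: mid",q.mean(0).round(1),"slope rad",np.arctan(f[0]/f[1]).round(4),"y",q[:,1].min(),q[:,1].max(),"thick",(np.percentile(q[:,0]-q[:,1]*f[0]/f[1],[1,99])).round(1))
E
python3 - <<'E'
from h import *
z=np.load("/tmp/w2.npz"); c,d,K,E,T=[z[k] for k in "cdKET"]
wall(c,K,E,T)
H,S,V=cv2.split(cv2.cvtColor(c,cv2.COLOR_RGB2HSV))
for u in (240,280,320,360,400):
    print(u,[(v,V[v,u]) for v in range(304,324)] if u==320 else "", "row", 306+np.argmax(np.diff(V[306:318,u].astype(int))))
P=cloud(d,K,E); print([(v,(totool(P[v,320],T)*1000).round(1).tolist()) for v in range(300,322,3)])
print((totool(onplane([[218,319],[320,312],[420,319],[320,318]],K,E,T[2,3]+.0254),T)*1000).round(1))
E
```

```text
wall px [180 124 281   8 567]
wall tool-mm: mid [ 68.9  12.4 133.8] slope rad -0.0072 y -84.61910957605386 88.42371980104146 thick [67.  69.9]
240  row 310
280  row 309
320 [(304, np.uint8(190)), (305, np.uint8(185)), (306, np.uint8(186)), (307, np.uint8(187)), (308, np.uint8(190)), (309, np.uint8(205)), (310, np.uint8(227)), (311, np.uint8(244)), (312, np.uint8(247)), (313, np.uint8(247)), (314, np.uint8(247)), (315, np.uint8(247)), (316, np.uint8(247)), (317, np.uint8(247)), (318, np.uint8(248)), (319, np.uint8(247)), (320, np.uint8(215)), (321, np.uint8(185)), (322, np.uint8(187)), (323, np.uint8(187))] row 309
360  row 309
400  row 308
[(300, [21.3, 1.1, -19.4]), (303, [21.6, 1.0, -22.1]), (306, [21.0, 1.0, -22.8]), (309, [21.1, 1.0, -24.9]), (312, [20.5, 1.0, -25.6]), (315, [19.9, 1.0, -26.1]), (318, [18.7, 1.0, -25.5]), (321, [-20.1, 1.5, 49.0])]
[[ 18.4 -26.5 -25.5]
 [ 20.5   1.  -25.5]
 [ 18.4  28.  -25.4]
 [ 18.7   1.  -25.4]]
```

Call:
play_rows(
  xyz=[
    [8,0,0],
    [24,0,0],
    [46,0,0],
    [68,0,0],
    [84,0,0],
    [93,0,0],
    [96.3,0,0],
    [96.3,0,0],
    [96.3,0,0],
    [96.3,0,0],
  ],
  rot=[
    [0,0,0.007],
    [0,0,0.007],
    [0,0,0.007],
    [0,0,0.007],
    [0,0,0.007],
    [0,0,0.007],
    [0,0,0.007],
    [0,0,0.007],
    [0,0,0.007],
    [0,0,0.007],
  ],
  grip=[0,0,0,0,0,0,0,0,0,0],
)

```text
time_s: 7.7
eef_pos: [0.4953, 0.1673, 0.2504]
eef_rot: [-0.0, 0.985, -0.171, 0.0]
wrist_force: [0.2, -0.1, -2.1]
opening: 0.647
grasp_force: 64.0
```

Run:
```python
from h import *
T0=np.load("/tmp/w2.npz")["T"]; T=tool()
print((totool(T[:3,3],T0)*1000).round(2), T.round(4)[:3])
```

```text
[97.68  0.9  -1.72] [[ 9.415e-01 -3.370e-01  2.000e-04  4.953e-01]
 [-3.370e-01 -9.415e-01  1.000e-04  1.673e-01]
 [ 1.000e-04 -1.000e-04 -1.000e+00  2.504e-01]]
```

Run:
```python
from h import *
T0=np.load("/tmp/w2.npz")["T"]; L=[]
for i in range(6):
    c=vision.camera("top"); L.append(totool(tool()[:3,3],T0)*1000)
print(np.round(L,2).tolist(),np.mean(L,0))
c=c["color"]; im=cv2.resize(c[190:320,190:320],None,fx=4.5,fy=4.5,interpolation=cv2.INTER_CUBIC); cv2.imwrite("pics/t3.png",im[:,:,::-1])
```

```text
[[97.73, 0.88, -1.71], [97.81, 0.93, -1.7], [97.87, 0.96, -1.7], [97.91, 0.98, -1.68], [97.96, 1.0, -1.66], [98.0, 1.03, -1.63]] [97.88151989  0.96261051 -1.68112915]
```

Call:
play_rows(
  xyz=[
    [-1,0,0],
    [-2,0,5],
    [-2,0,20],
    [-2,0,40],
    [-2,0,62],
    [-2,0,84],
    [-2,0,103],
    [-2,0,117],
    [-2,0,123],
    [-2,0,125],
  ],
  rot=[
    [0,0,0],
    [0,0,0],
    [0,0,0],
    [0,0,0],
    [0,0,0],
    [0,0,0],
    [0,0,0],
    [0,0,0],
    [0,0,0],
    [0,0,0],
  ],
  grip=[0,0,0,0,0,0,0,0,0,0],
)

```text
time_s: 9.25
eef_pos: [0.4938, 0.1677, 0.1251]
eef_rot: [0.0, 0.985, -0.171, -0.0]
wrist_force: [0.0, 0.1, -1.8]
opening: 0.646
grasp_force: 64.0
```

Run:
```python
from h import *
T0=np.load("/tmp/w2.npz")["T"]
for i in range(4): C=cam("top")
s=cam("scene")
print((totool(tool()[:3,3],T0)*1000).round(2),tool()[2].round(4),readout.get_obs()["wrist_force"])
a=cv2.resize(C[0][240:310,200:300],(800,560),interpolation=cv2.INTER_CUBIC)
cv2.imwrite("pics/t4.png",a[:,:,::-1])
b=cv2.resize(s[0][170:310,320:480],(640,560),interpolation=cv2.INTER_CUBIC);cv2.imwrite("pics/s4.png",b[:,:,::-1])
```

```text
[ 96.81   0.73 122.75] [ 1.20e-03 -6.00e-04 -1.00e+00  1.26e-01] [-0.27210644  0.81574633 -1.63723517]
```

View pics/s4.png

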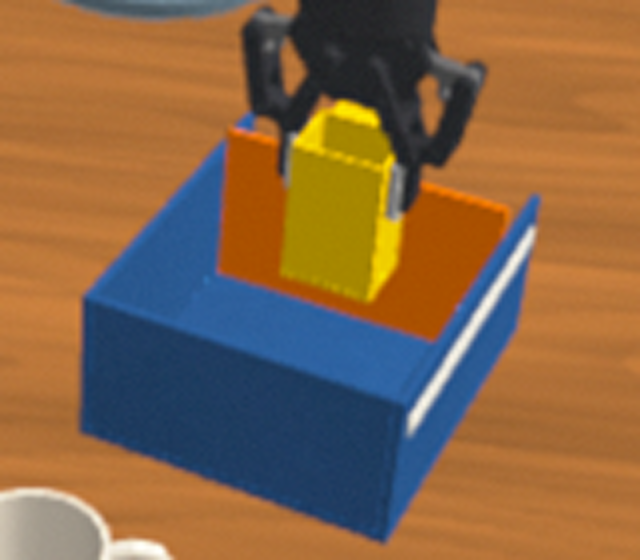

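The scene view shows the cup inside the box just behind the orange wall, its base near (330,290), with no contact. Next I'll lower it gently over the wall.

Call:
play_rows(
  xyz=[
    [-0.5,0,2],
    [-0.5,0,4],
    [-0.5,0,6],
    [-0.5,0,8],
    [-0.5,0,10],
    [-0.5,0,12],
    [-0.5,0,14],
    [-0.5,0,16],
    [-0.5,0,18],
    [-0.5,0,18],
  ],
  rot=[
    [0,0,0],
    [0,0,0],
    [0,0,0],
    [0,0,0],
    [0,0,0],
    [0,0,0],
    [0,0,0],
    [0,0,0],
    [0,0,0],
    [0,0,0],
  ],
  grip=[0,0,0,0,0,0,0,0,0,0],
)

```text
time_s: 10.75
eef_pos: [0.4931, 0.1679, 0.1071]
eef_rot: [0.0, 0.985, -0.171, -0.0]
wrist_force: [0.2, -0.2, -1.3]
opening: 0.651
grasp_force: 64.0
```

The leg is 6 mm below the wall's top edge with no contact force, so the wall is in the slot.

Call:
play_rows(
  xyz=[
    [0,0,2],
    [0,0,4],
    [0,0,6],
    [0,0,8],
    [0,0,9],
    [0,0,10],
    [0,0,11],
    [0,0,12],
    [0,0,12],
    [0,0,12],
  ],
  rot=[
    [0,0,0],
    [0,0,0],
    [0,0,0],
    [0,0,0],
    [0,0,0],
    [0,0,0],
    [0,0,0],
    [0,0,0],
    [0,0,0],
    [0,0,0],
  ],
  grip=[0,0,0,0,0,0,0,0,0,0],
)

```text
time_s: 12.0
eef_pos: [0.4932, 0.1679, 0.0953]
eef_rot: [-0.0, 0.985, -0.171, -0.0]
wrist_force: [0.3, 0.5, -0.9]
opening: 0.65
grasp_force: 64.0
```

Call:
play_rows(
  xyz=[
    [0,0,0.3],
    [0,0,0.6],
    [0,0,0.9],
    [0,0,1.2],
    [0,0,1.5],
    [0,0,1.5],
    [0,0,1.5],
    [0,0,1.5],
    [0,0,1.5],
    [0,0,1.5],
  ],
  rot=[
    [0,0,0],
    [0,0,0],
    [0,0,0],
    [0,0,0],
    [0,0,0],
    [0,0,0],
    [0,0,0],
    [0,0,0],
    [0,0,0],
    [0,0,0],
  ],
  grip=[0,0,0,0,0,0,0,0,0,0],
)

```text
time_s: 13.25
eef_pos: [0.4933, 0.1679, 0.0938]
eef_rot: [0.0, 0.985, -0.171, 0.0]
wrist_force: [-0.9, -0.2, -2.5]
opening: 0.644
grasp_force: 64.0
```

Call:
play_rows(
  xyz=[
    [0,0,0.2],
    [0,0,0.4],
    [0,0,0.6],
    [0,0,0.8],
    [0,0,1.0],
    [0,0,1.0],
    [0,0,1.0],
    [0,0,1.0],
    [0,0,1.0],
    [0,0,1.0],
  ],
  rot=[
    [0,0,0],
    [0,0,0],
    [0,0,0],
    [0,0,0],
    [0,0,0],
    [0,0,0],
    [0,0,0],
    [0,0,0],
    [0,0,0],
    [0,0,0],
  ],
  grip=[0,0,0,0,0,0,0,0,0,0],
)

```text
time_s: 14.5
eef_pos: [0.4933, 0.1679, 0.0935]
eef_rot: [0.0, 0.985, -0.171, -0.0]
wrist_force: [-3.1, -1.2, 8.2]
opening: 0.647
grasp_force: 64.8
```

Contact came at z = 0.0935, as predicted, so the lip is seated. Now I'll release.

Call:
play_rows(
  xyz=[
    [0,0,0.5],
    [0,0,0.5],
    [0,0,0.5],
    [0,0,0.5],
    [0,0,0.5],
    [0,0,0.5],
    [0,0,0.5],
    [0,0,0.5],
    [0,0,0.5],
    [0,0,0.5],
  ],
  rot=[
    [0,0,0],
    [0,0,0],
    [0,0,0],
    [0,0,0],
    [0,0,0],
    [0,0,0],
    [0,0,0],
    [0,0,0],
    [0,0,0],
    [0,0,0],
  ],
  grip=[0.64,0.66,0.7,0.75,0.8,0.9,1,1,1,1],
)

```text
time_s: 15.75
eef_pos: [0.4933, 0.1679, 0.0923]
eef_rot: [-0.0, 0.985, -0.171, 0.0]
wrist_force: [0.4, 0.3, -0.6]
opening: 0.997
grasp_force: 0.0
```

Call:
play_rows(
  xyz=[
    [0,0,-5],
    [0,0,-15],
    [0,0,-30],
    [0,0,-50],
    [0,0,-75],
    [0,0,-100],
    [0,0,-125],
    [0,0,-140],
    [-20,0,-150],
    [-40,0,-150],
  ],
  rot=[
    [0,0,0],
    [0,0,0],
    [0,0,0],
    [0,0,0],
    [0,0,0],
    [0,0,0],
    [0,0,0],
    [0,0,0],
    [0,0,0],
    [0,0,0],
  ],
  grip=[1,1,1,1,1,1,1,1,1,1],
)

```text
time_s: 17.0
eef_pos: [0.4553, 0.1816, 0.2432]
eef_rot: [-0.0, 0.985, -0.171, 0.001]
wrist_force: [-0.9, -0.1, -0.4]
opening: 1.001
grasp_force: 0.0
```

Run:
```python
from h import *
c,d,K,E=cam("wrist"); s=cam("scene")[0]
b=cv2.resize(s[170:310,320:480],(400,350),interpolation=cv2.INTER_CUBIC)
im=np.hstack([cv2.resize(c,(400,300)),b[:300]]); cv2.imwrite("pics/f.png",im[:,:,::-1])
P=cloud(d,K,E);H,S,V=cv2.split(cv2.cvtColor(c,cv2.COLOR_RGB2HSV))
m=(H>20)&(H<35)&(S>100)&(d>0)&(P[...,2]>.105); print(m.sum(),np.percentile(P[m][:,2],[5,50,95]),cv2.minAreaRect((P[m][:,:2]*1000).astype(np.float32)))
```

```text
3298 [0.10997209 0.11884214 0.12043515] ((486.7059020996094, 169.84967041015625), (55.756248474121094, 56.58734893798828), 70.34104919433594)
```

View pics/f.png

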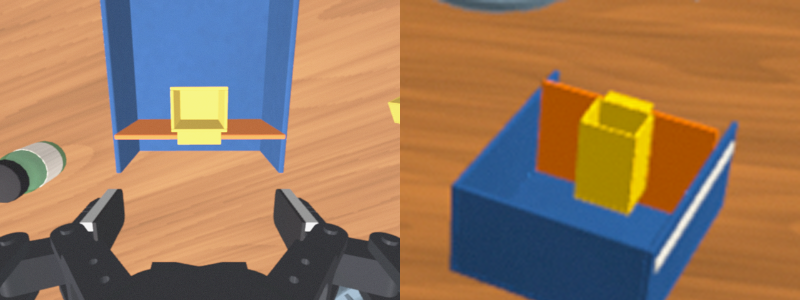

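The lip sits over the orange wall at (199,137) and the cup hangs upright inside the box. Its rim is at about 119 mm, as it should be when fully down, and the gripper is clear.

```bash
python3 -c "
from bench import ctrl
print(ctrl.hand_in())"
```

```text
the job is handed in; nothing more can be done
None
```

The yellow pen cup hangs by its lip on the orange front wall, upright inside the box, with its rim at about 119 mm as expected when fully down; the gripper is clear and the job was handed in at about 17 s, though no verdict was returned.

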